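Pull down a vacuum pump's cover

TASK

The cover has just been put back on the vacuum pump with a new gasket and its four nuts are only finger-tight. With the T-handle socket wrench from the blue stand give each nut a half turn clockwise in cross order (finish one nut, then the one diagonally opposite, then the other two), so that the cover draws down evenly; feel the socket onto each nut without forcing it, and do not touch the nuts with the fingers. Then set the wrench back in its stand and leave the tub, bottle and dish where they are.

Things in the scene. Friction and masses are not known exactly. Their poses are not given: they have to be found in the camera images.
- pump: the green vacuum pump end standing on the bench, fixed: foot 190 x 150 mm, finned barrel, square top flange 150 x 150 mm. Origin at the centre of its underside on the bench, z up; x and y are parallel to the flange's edges (a brass hose tail points along +x). The gasket's top lies 88.5 mm above the bench.
- cover: the bare aluminium cover plate on the pump, 150 x 150 x 12 mm with a low round boss (19 mm over the underside) and a brass plug on it (27 mm). Origin at the centre of its underside, 89 mm above the bench at the start. It rests on a springy gasket (about 40 N per mm) and can only sink and tilt a little: four half turns draw it down about 0.7 mm
- wrench: T-handle socket wrench, 121 mm tall, about 0.35 kg, standing upright in the stand. Origin at the centre of the socket's open lower end; z up along its 12 mm shaft, x along the cross bar. The socket is a hexagonal tube, 33 mm across flats outside (38 over corners), 25.2 mm across flats inside, 22 mm deep; flats face 30 degrees off the bar. It turns about 5 degrees on a nut before it bites.
- wrench_bar (a point): centre of the wrench's red cross bar, 112 mm above the socket's end; the bar is 100 mm long (x), 14 mm wide (y) and 18 mm tall, with black ends
- nut_a (a joint): turn of the nut on stud a in rad: 0 when it just touches the cover, growing as it is tightened (clockwise from above); it starts finger-tight, -0.15 to 0.05; a half turn is 3.14. It sinks 2 mm a turn, takes about 0.06 Nm to start and up to 0.15 Nm by the end, and stays where it is left. Which way its hex points differs from nut to nut and run to run and is not measured.
- nut_b (a joint): the same for the nut on stud b
- nut_c (a joint): the same for the nut on stud c (diagonally opposite a)
- nut_d (a joint): the same for the nut on stud d (diagonally opposite b)
- stud_a_tip (a point): centre of the top end of stud a (16 mm thick), 122 mm above the bench, 2.5 mm above the nut's top; fixed to the pump at its x = +50, y = +50 mm. The studs stand on a 100 mm square.
- nut_a_seat (a point): centre of the underside of nut a, on the cover's top, 101 mm above the bench. All nuts: steel hex flange nut, flange 34 mm across and 4 mm thick, hex 24 mm across flats up to 16 mm above the cover, then a round chamfered top (24 narrowing to 20 mm) up to 18.5 mm. Fully on, the socket's end stands on the flange, 105 mm above the bench; while the hexes do not match it stops at about 117 mm.
- stud_b_tip (a point): the same of stud b, at the pump's x = +50, y = -50 mm
- stud_c_tip (a point): the same of stud c, at x = -50, y = -50 mm
- stud_d_tip (a point): the same of stud d, at x = -50, y = +50 mm
- stand: blue block 80 x 80 x 45 mm with a round hole of 44 mm, 35 mm deep, its rim chamfered by 3 mm (hole floor 10 mm above the bench), fixed; origin at the centre of its underside, under the hole's centre.
- tub: white plastic tub with lid, 100 mm across, 100 mm tall, loose; origin under its centre. Bystander.
- amber: amber bottle with black cap, 56 mm across, 110 mm tall, loose; origin under its centre. Bystander.
- dish: small steel dish, 90 mm across, 30 mm tall, loose; origin under its centre. Bystander.
There are look-alikes about, which are no part of the job. Of the things that look like the stand, take the one that is farthest to the robot's right at the start.

How it is judged:
On the way, in this order (a step that is already met when the one before it is completed fails the run):
1. one nut and the nut diagonally opposite it have had their half turn (each 2.69 to 3.59 rad) while the other two are still only finger-tight (under 0.4 rad) (((value of joint nut_a between 2.6916 and 3.5916 rad and value of joint nut_c between 2.6916 and 3.5916 rad and value of joint each of nut_b, nut_d below 0.4 rad) or (value of joint nut_b between 2.6916 and 3.5916 rad and value of joint nut_d between 2.6916 and 3.5916 rad and value of joint each of nut_a, nut_c below 0.4 rad))), for 0.2 s.
2. all four nuts have had their half turn (value of joint nut_a between 2.6916 and 3.5916 rad and value of joint nut_b between 2.6916 and 3.5916 rad and value of joint nut_c between 2.6916 and 3.5916 rad and value of joint nut_d between 2.6916 and 3.5916 rad), for 0.2 s.
At the end, for the whole second after the job is handed in: All four nuts at a half turn past touching (3.14 rad, within 0.45); cover drawn down at least 0.3 mm and level within 0.0035 rad; wrench upright (0.12 rad) on the floor of the hole in its stand (within 4 mm of the floor and 8 mm of the centre), at rest and released (all of step 2 and angle between cover's own z axis and vertical below 0.0035 rad and z of cover in the frame of pump below 0.0887 m and horizontal distance between wrench and stand below 0.008 m and z of wrench in the frame of stand below 0.014 m and angle between wrench's own z axis and vertical below 0.12 rad and linear speed of wrench below 0.02 m/s).
It fails at once if the wrench forced against the pump, its cover or nuts with more than 45 N (contact force between wrench and pump above 45 N).
It fails at once if the fingers touch the pump, its cover or nuts (more than 1 N) (contact force between the fingers and pump above 1 N).
It fails at once if a nut overtightened by more than an eighth of a turn beyond the half turn (value of joint any of nut_a, nut_b, nut_c, nut_d above 3.93 rad).
It fails at once if the tub, bottle or dish moved by more than 20 mm (distance of any of tub, amber, dish from where it was at the start of the episode above 0.02 m).
It also fails if it takes over 72 s, if anything falls off the work surface, if the arm or the gripper's body presses on something with over 40 N, if the wrist force passes 120 N, or if a joint passes its speed limit or range.

ROBOT

A 6-joint arm with a two-finger parallel gripper is mounted at the origin on the work surface. World frame = base frame: x ahead of the robot, y to its left, z up, the work surface at z = 0. Lengths are in m, angles in rad, forces in N, time in s.
With the tool pointing down it reaches from about 0.375 to 0.9 m from the base axis. Payload 3.1 kg.
Tool frame: the origin (TCP) lies midway between the tips of the shut fingers; the grasp point (between the pads) lies 19 mm behind it; z points along the fingers, y is the line along which they close (so a half turn about z gives the same grasp; the last joint's range is limited). The gripper opens to 85 mm and grips with 20 to 120 N. Pads are 22 mm wide; open, the fingers measure 114 mm over their backs; the gripper's body (76 mm by 85 mm) begins 54 mm behind the grasp point. The pads swing forward as they close: fully open they stand 13 mm farther back than shut.
Start: joints at [-1.48, 0.527, 1.433, -0, 1.181, -0.178], TCP at [0.167, -0.602, 0.231] pointing down, gripper open.
Joint ranges: [-3.08, 3.08], [-0.75, 2.2], [0.22, 2.44], [-1.43, 4.57], [0, 2.65], [-2.85, 2.85]. Speed limits (rad/s): [2.79, 2.79, 3.14, 3.14, 3.14, 3.14].

INTERFACE

Orientations are given as [roll, pitch, yaw] about the fixed x, y, z axes, in that order (R = Rz(yaw) Ry(pitch) Rx(roll)).
In Python, from station import get_state, capture, camera_model, hand_in, search_frame, outline_of, place_of gives the robot as it stands. The module is installed in compiled form; this text tells all that it offers.
- The arm moves only by the tool step_arm, never from a script. Its argument "series" is text: rows parted by semicolons, each of 4 numbers parted by spaces: the shift along the tool's x, y, z in mm, then the turn about the tool's z in units of 8 degrees (1.0 is 8 degrees). In form: dx dy dz turn; .... A call has 1 to 12 rows; each row shifts and turns the commanded pose from where the row before left it, along the tool's axes as they then stand; what a row does not reach is not made up. A row lasts 1/10 s, in which the tool goes at most 50 mm and 8.59 degrees, less where a joint would pass 70% of its speed; a pose out of reach is approached as far as the arm can. A call with a gripper value outside its range is refused whole. "claw" is the closure in counts, from 0 (fully open) to 255 (shut), set as the call begins (left out, the last holds). The fingers move at their own pace and stop on an object; the grip force is fixed at half the most. Time passes only in rows, so rows that do not move let the fingers close. It gives the time, the measured TCP pose, the force, the opening and the grip force at its end, in the units of the state.
- get_state(): the state, without advancing time (a new reading comes with each control period).
- capture(name): name is "scene" or "side" or "wrist"; returns (picture, depth): 480x640x3 uint8, blue, green, red; 480x640 float32, m along the optical axis (not along the pixel's ray), 0 where there is no reading.
- camera_model(name): a dict with "fx", "fy", "cx", "cy" (pixels), "origin" and "rotation" of the camera in the world; the wrist camera has in their place "hand_eye" (4x4, takes a point from camera to tool coordinates, whose origin is the TCP and whose axes are the flange's). Camera axes: x right, y up, looking along -z (the intrinsics and any distortion apply to the point x, -y, -z); pixel columns grow to the right and rows downward; lengths in m; the calibration is good to about 2 mm. A picture is of the moment at which its call begins: read the wrist's pose just before it. camera_model takes no time and is no camera call.
- hand_in(): hands the job in; it is judged then, once.
Trained networks look in the newest picture that a camera, given by its name, has taken for a name from the list of things; names that differ only in an ending like _2 or _b are one class to them, and where a whole thing is asked for, a point or a joint stands for the part that bears it (a point fixed in the world has none). Each returns a list of dicts, best first, with "p" (0 to 1); they miss things now and then, are a little off and sometimes report something else, mostly with a low value. They report only what shows in the picture. A call takes as long as a camera call. They do not tell look-alikes from the thing itself.
- search_frame(camera, thing): "box" ([left, top, right, bottom] in pixels, round what is visible of it).
- outline_of(camera, thing): "pixels" (480x640 bool, what is visible of it) and "box" ([left, top, right, bottom] in pixels, round what is visible of it).
- place_of(camera, thing): "centre" ([column, row] in pixels: a listed point, or the origin of a listed thing).
The state is a dict: "t": time; "joint_pos": joint angles; "qd": joint speeds; "joint_torque": joint torques, N m; "tcp_pos": TCP position; "tcp_rot": TCP orientation; "force": force on the tool from outside, world axes, zero at the start; "wrist_torque": the same for the moment, N m; "opening": opening from 0.0 (shut) to 1.0 (fully open); "grip_force": force on a finger pad.
Only numpy, scipy, OpenCV 4.12 (cv2) and the standard library are available. Lean on these libraries where they do the work, as an engineer would, in place of code of your own. Each camera call takes 0.05 s, during which the arm holds its last target. There are 200 camera calls.

## Working session

There is one attempt and no reset: what is moved stays moved. The work goes in short steps, Python scripts to look and compute and a tool call to move; the robot and the scene stay as the last step left them, time stands still between calls to the robot, and variables do not carry over. Pictures are saved under pics/ and viewed, at most 10 in all, crops included, and the job is handed in when it is done.

Besides the shell and the picture viewer there is one more tool, called after "Emit:" by a JSON object that holds its "op" and its "data". step_arm: Moves the arm, as the interface text tells. Its arguments: {"type":"object","properties":{"series":{"type":"string"},"claw":{"type":"number"}},"required":["series"]}

```bash
mkdir -p pics; python3 - <<'E'
from station import *
import cv2
s=get_state();print({k:(v if not hasattr(v,'__len__') else [round(float(x),3) for x in v]) for k,v in s.items()})
for n in("scene","side"):
    p,d=capture(n);cv2.imwrite(f"pics/{n}0.png",p)
    m=camera_model(n);print(n,m)
    for t in("stand","wrench","wrench_bar","pump","stud_a_tip"):
        print(t,[(round(r["p"],2),[round(float(x)) for x in r["centre"]]) for r in place_of(n,t)])
print(camera_model("wrist"))
E
```

```text
{'t': 0.0, 'joint_pos': [-1.479, 0.528, 1.434, -0.0, 1.181, -0.178], 'qd': [-0.002, 0.0, 0.0, 0.0, -0.0, 0.001], 'joint_torque': [-0.001, -44.235, -17.802, -0.0, 0.008, 0.0], 'tcp_pos': [0.167, -0.602, 0.23], 'tcp_rot': [-3.139, -0.0, 0.27], 'force': [0.129, -0.272, 0.034], 'wrist_torque': [-0.012, -0.015, 0.045], 'grip_force': 0.0, 'opening': 1.0029456445222595}
scene {'fx': 556.3082454561769, 'fy': 556.3082454561769, 'cx': 325.1928216636154, 'cy': 231.59254234342637, 'origin': array([ 1.3051676 , -0.07392937,  0.88492096]), 'rotation': array([0.76865284, 0.00906193, 1.40624752])}
stand [(0.84, [417, 237]), (0.58, [435, 185])]
wrench [(0.83, [417, 236]), (0.54, [423, 197])]
wrench_bar [(0.56, [424, 200]), (0.31, [303, 284])]
pump [(0.7, [305, 287])]
stud_a_tip [(0.93, [340, 254]), (0.6, [175, 355]), (0.18, [304, 259])]
side {'fx': 434.33003853137103, 'fy': 434.33003853137103, 'cx': 313.8518309998765, 'cy': 237.60186292839407, 'origin': array([ 0.26430681, -0.59834541,  0.59239164]), 'rotation': array([ 0.92608287, -0.01641791, -0.4384751 ])}
stand [(0.75, [183, 214]), (0.73, [250, 216])]
wrench [(0.63, [253, 210])]
wrench_bar [(0.62, [253, 171])]
pump [(0.71, [334, 270])]
stud_a_tip [(0.89, [338, 200])]
{'fx': 401.1785484293055, 'fy': 401.1785484293055, 'cx': 325.02016546737553, 'cy': 229.3620188458309, 'hand_eye': array([[ 4.07729169e-04,  9.51118702e-01,  3.08825271e-01,
         8.03005925e-02],
       [ 9.99999843e-01, -5.06193986e-04,  2.38715768e-04,
        -2.26782951e-04],
       [ 3.83372527e-04,  3.08825126e-01, -9.51118760e-01,
        -1.41633115e-01],
       [ 0.00000000e+00,  0.00000000e+00,  0.00000000e+00,
         1.00000000e+00]])}
```

View pics/scene0.png

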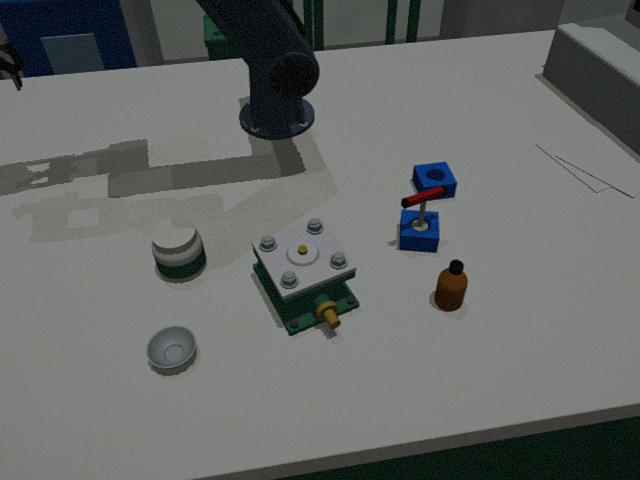

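View pics/side0.png

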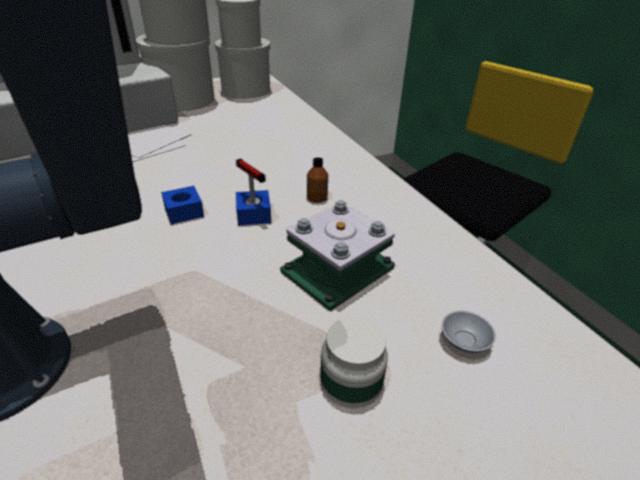

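The scene image shows two blue stands: an empty one at (435,180) and one holding the red T-wrench at (420,230). The pump is at (305,265), with its hose tail at (328,312). The nuts are at about (288,280), (338,260), (315,226) and (268,242). The tub is at (180,250), the dish at (172,348) and the bottle at (451,288). Next I measure positions and make one enlarged crop to confirm which stand is meant.

```bash
cat > h.py <<'E'
import numpy as np,cv2
from station import *
from scipy.spatial.transform import Rotation as R
def cam(n,s=None):
    m=camera_model(n)
    if n=="wrist":
        s=s or get_state();T=np.eye(4);T[:3,:3]=R.from_euler("xyz",s["tcp_rot"]).as_matrix();T[:3,3]=s["tcp_pos"]
        T=T@np.array(m["hand_eye"])
    else:
        T=np.eye(4);T[:3,:3]=R.from_euler("xyz",m["rotation"]).as_matrix();T[:3,3]=m["origin"]
    return m,T
def ray(c,u,v):
    m,T=c;u=np.asarray(u,float);v=np.asarray(v,float)
    d=np.stack([(u-m["cx"])/m["fx"],-(v-m["cy"])/m["fy"],-np.ones_like(u)],-1)
    return T[:3,3],d@T[:3,:3].T
def atz(c,u,v,z):
    o,d=ray(c,u,v);return o+d*((z-o[2])/d[...,2])[...,None]
def atd(c,u,v,dep):
    o,d=ray(c,u,v);return o+d*np.asarray(dep)[...,None]
E
python3 - <<'E'
from h import *
np.set_printoptions(precision=4,suppress=True)
for n,st in(("scene",[(288,280),(338,260),(315,226),(268,242)]),("side",[(340,249),(377,228),(340,207),(304,225)])):
    p,d=capture(n);c=cam(n);hsv=cv2.cvtColor(p,cv2.COLOR_BGR2HSV)
    print(n,"rough studs",[atz(c,u,v,.115)[:2] for u,v in st])
    red=((hsv[...,0]<8)|(hsv[...,0]>172))&(hsv[...,1]>150)&(hsv[...,2]>60)&(d>0)
    v,u=np.nonzero(red);P=atd(c,u,v,d[v,u]);k=(P[:,2]>.08)&(P[:,2]<.16);P=P[k]
    e=P[P[:,2]>.12];w,V=np.linalg.eigh(np.cov(e[:,:2].T));print("bar",len(e),np.median(e,0),P[:,2].max(),V[:,1],np.degrees(np.arctan2(V[1,1],V[0,1])))
    pr=(e[:,:2]-e[:,:2].mean(0))@V[:,1];print("ext",e[:,:2].mean(0)+V[:,1]*(pr.max()+pr.min())/2,np.ptp(pr))
    blue=(hsv[...,0]>105)&(hsv[...,0]<130)&(hsv[...,1]>170)&(hsv[...,2]>80)&(d>0)
    v,u=np.nonzero(blue);P=atd(c,u,v,d[v,u])
    nl,L,S,C=cv2.connectedComponentsWithStats(blue.astype(np.uint8))
    for i in range(1,nl):
        if S[i,4]>200:
            v,u=np.nonzero(L==i);P=atd(c,u,v,d[v,u]);T=P[abs(P[:,2]-.045)<.006]
            if len(T)>50:
                r=cv2.minAreaRect(T[:,:2].astype(np.float32)*1000);print("blue",C[i],r)
    for t in("tub","amber","dish"):
        r=place_of(n,t)
        if r: print(t,r[0]["p"],atz(c,*r[0]["centre"],0.0)[:2])
    if n=="scene": cv2.imwrite("pics/crop.png",cv2.resize(p[140:350,230:480],None,fx=2.8,fy=2.8,interpolation=2))
E
```

```text
scene rough studs [array([ 0.6762, -0.0436]), array([0.6451, 0.0524]), array([0.5511, 0.0241]), array([ 0.5779, -0.07  ])]
bar 172 [0.5135 0.2558 0.1308] 0.13489654995949618 [-0.2696  0.963 ] 105.64025320175543
ext [0.5133 0.2551] 0.08119066292667973
blue [434.3603 174.4228] ((362.99188232421875, 333.5301208496094), (82.74915313720703, 79.93290710449219), 1.0394114255905151)
blue [424.4224 228.7125] ((513.8160400390625, 253.23081970214844), (77.35701751708984, 81.23900604248047), 73.84553527832031)
tub 0.63 [ 0.5038 -0.2527]
amber 0.6 [0.6849 0.2654]
dish 0.72 [ 0.7222 -0.2643]
side rough studs [array([ 0.5691, -0.0759]), array([ 0.6632, -0.0477]), array([0.6331, 0.0451]), array([0.5408, 0.0169])]
bar 100 [0.5096 0.2528 0.1304] 0.13277517355586388 [-0.2552  0.9669] 104.7854515002446
ext [0.5095 0.2526] 0.085306276611906
blue [180.5267 197.6759] ((359.9166564941406, 332.2685546875), (77.88670349121094, 78.92970275878906), 0.6695882678031921)
blue [244.0138 202.4266] ((500.6572570800781, 255.31149291992188), (78.89756774902344, 48.148658752441406), 73.25232696533203)
tub 0.62 [ 0.5039 -0.2501]
amber 0.73 [0.6899 0.257 ]
dish 0.58 [ 0.715  -0.2632]
```

View pics/crop.png

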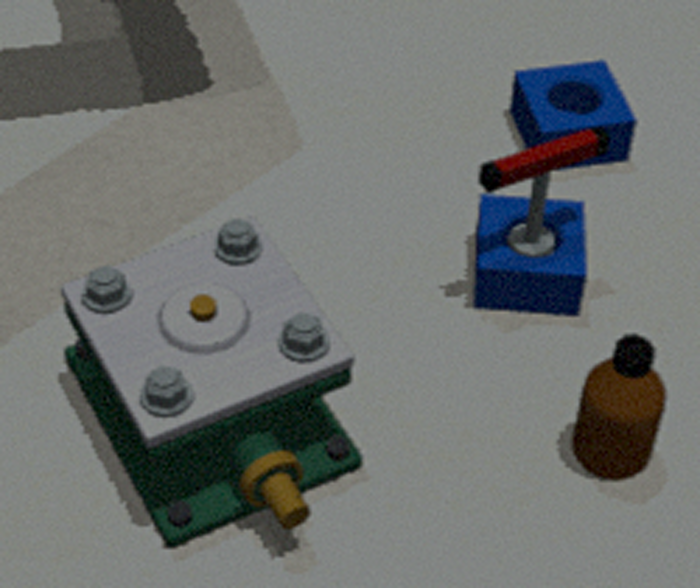

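The wrench stand is at about (0.512, 0.254) and the empty one at (0.362, 0.333). The wrench stand has the smaller y, so it is farther to the robot's right and is the one meant; it also holds the wrench. The crop confirms it. On the way I stop over the pump for a wrist look.

Emit:
{"op": "step_arm", "data": {"series": "38 -29.5 0 0;38 -29.5 0 0;38 -29.5 0 0;38 -29.5 0 0;38 -29.5 0 0;38 -29.5 0 0;38 -29.5 0 0;38 -29.5 0 0;38 -29.5 0 0;38 -29.5 0 0;38 -29.5 0 0;38 -29.5 0 0"}}

```text
t: 2.2
tcp_pos: [0.5129, -0.1379, 0.2316]
tcp_rot: [3.141, -0.001, 0.27]
force: [1.6, -1.1, -0.1]
opening: 0.999
grip_force: 0.0
```

Emit:
{"op": "step_arm", "data": {"series": "38 -29.5 0 0;38 -29.5 0 0;38 -29.5 0 0;0 0 0 0;0 0 0 0"}}

```text
t: 2.7
tcp_pos: [0.5982, -0.0229, 0.231]
tcp_rot: [3.141, 0.001, 0.273]
force: [-0.3, -0.4, 0.7]
opening: 0.997
grip_force: 0.0
```

```bash
python3 - <<'E'
from h import *
np.set_printoptions(precision=4,suppress=True)
s=get_state();print(s["t"],s["tcp_pos"],s["tcp_rot"],s["joint_pos"])
p,d=capture("wrist");c=cam("wrist",s);cv2.imwrite("pics/w1.png",p)
for t in ("stud_a_tip","stud_b_tip","stud_c_tip","stud_d_tip"):
    for r in place_of("wrist",t): print(t,round(r["p"],2),np.round(r["centre"]),atz(c,*r["centre"],.122)[:2])
E
```

```text
2.7 [ 0.5982 -0.0229  0.231 ] [3.1414 0.0007 0.2726] [-0.2246  0.4922  1.501  -0.0006  1.1489  1.0739]
stud_a_tip 0.26 [227. 128.] [0.643  0.0517]
stud_b_tip 0.65 [382. 129.] [ 0.668 -0.039]
stud_c_tip 0.64 [382. 274.] [ 0.5762 -0.0689]
stud_d_tip 0.72 [238. 282.] [0.5441 0.0245]
```

View pics/w1.png

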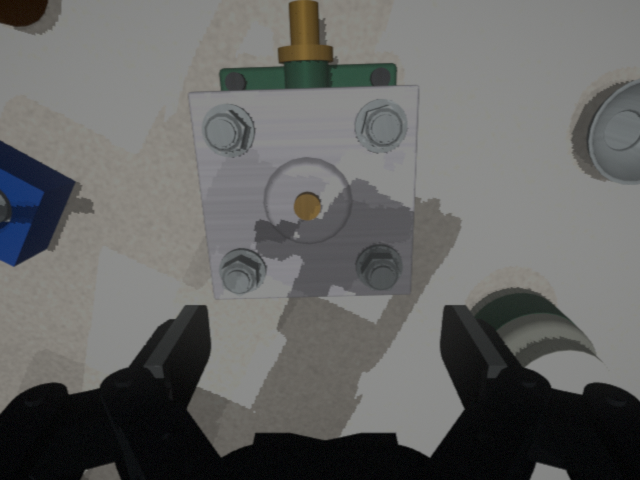

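The wrist view shows the hose tail at the top (+x). The stud tips are at a(222,131), b(384,126), c(381,273) and d(239,281), and the cover corners at (191,94), (419,86), (411,295) and (216,300). I fit a rigid pump pose to these and plan the wrench approach.

```bash
python3 - <<'E'
from h import *
from scipy.optimize import least_squares
np.set_printoptions(precision=4,suppress=True)
s=get_state();c=cam("wrist",s)
p=cv2.imread("pics/w1.png");g=cv2.cvtColor(p,cv2.COLOR_BGR2GRAY)
cr=cv2.cornerSubPix(g,np.float32([[191,94],[419,86],[411,295],[216,300]]).reshape(-1,1,2),(5,5),(-1,-1),(3,30,.01)).reshape(-1,2);print(cr)
st=np.array([(222,131),(384,126),(381,273),(239,281)],float)
sq=np.array([[1,1],[1,-1],[-1,-1],[-1,1]])
W=np.vstack([[atz(c,*q,.122)[:2] for q in st],[atz(c,*q,.101)[:2] for q in cr]])
M=np.vstack([sq*.05,sq*.075])
def mod(x):
    a=x[2];return M@np.array([[np.cos(a),-np.sin(a)],[np.sin(a),np.cos(a)]]).T+x[:2]
for k in (slice(0,8),slice(0,4),slice(4,8)):
    r=least_squares(lambda x:(mod(x)-W)[k].ravel(),[.6,-.01,.28]);print(r.x,np.degrees(r.x[2]));print(((mod(r.x)-W)[k]*1000).round(1).tolist())
    if k==slice(0,8): print("studs",mod(r.x)[:4])
# crops of nuts for hex orientation
cv2.imwrite("pics/nuts.png",np.hstack([cv2.resize(p[int(y)-26:int(y)+26,int(x)-26:int(x)+26],(200,200),interpolation=2) for x,y in st]))
E
```

```text
[[187.5738  92.8004]
 [418.3672  85.1106]
 [409.3361 295.8159]
 [216.2242 299.8459]]
[ 0.6066 -0.0101  0.3008] 17.236157498773363
[[-0.7, 0.6], [-0.0, -0.6], [-2.4, -2.2], [-0.5, 1.1], [1.0, 1.4], [1.8, -0.6], [1.6, -1.6], [-0.9, 2.0]]
studs [[ 0.6395  0.0524]
 [ 0.6691 -0.0431]
 [ 0.5736 -0.0727]
 [ 0.544   0.0228]]
[ 0.6075 -0.0098  0.3063] 17.54753674998827
[[-0.2, 1.1], [1.0, -0.0], [-1.1, -2.1], [0.3, 1.1]]
[ 0.6057 -0.0104  0.2984] 17.098011888532852
[[0.3, 1.0], [0.8, -1.1], [0.5, -1.8], [-1.7, 1.9]]
```

Emit:
{"op": "step_arm", "data": {"series": "0 -40 0 -1;0 -40 0 -1;0 -40 0 -1;0 -40 0 -1;0 -40 0 -1;0 0 0 -1;0 0 0 -1;0 0 0 -1;0 0 0 -1;0 0 0 -1;0 0 0 -1"}}

```text
t: 4.05
tcp_pos: [0.4956, 0.1422, 0.2316]
tcp_rot: [3.141, 0.0, 1.809]
force: [0.3, 0.3, 0.1]
opening: 1.0
grip_force: 0.0
```

View pics/nuts.png

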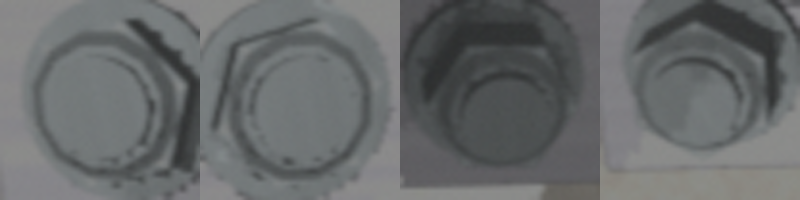

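Fitted pump centre: (0.6066, -0.0101), yaw about 17.2°. The nut crops show hex vertices (world angle mod 60°) of about a 2°, b 3°, c 47° and d 18°. Next is a wrist look at the bar.

```bash
python3 - <<'E'
from h import *
np.set_printoptions(precision=4,suppress=True)
s=get_state();p,d=capture("wrist");c=cam("wrist",s);cv2.imwrite("pics/w2.png",p)
hsv=cv2.cvtColor(p,cv2.COLOR_BGR2HSV)
red=(((hsv[...,0]<8)|(hsv[...,0]>172))&(hsv[...,1]>140)&(hsv[...,2]>60)).astype(np.uint8)
n,L,S,C=cv2.connectedComponentsWithStats(red);i=1+S[1:,4].argmax();print(S[i])
v,u=np.nonzero(L==i);P=atz(c,u,v,.131);Q=atd(c,u,v,d[v,u]);print("z",np.percentile(Q[:,2],[5,50,95]))
k=abs(Q[:,2]-np.percentile(Q[:,2],80))<.004
r=cv2.minAreaRect((P[k,:2]*1000).astype(np.float32));print(r)
w,V=np.linalg.eigh(np.cov(P[k,:2].T));a=np.degrees(np.arctan2(V[1,1],V[0,1]))%180;print("ang",a)
ctr=np.array(r[0])/1000
yaw=s["tcp_rot"][2];dl=ctr-s["tcp_pos"][:2]
print("ctr",ctr,"tool dx dy",1000*(dl@[np.cos(yaw),np.sin(yaw)]),1000*(dl@[np.sin(yaw),-np.cos(yaw)]),"turn",-(a-np.degrees(yaw))/8)
for t in("stand","wrench_bar"):
    for q in place_of("wrist",t): print(t,q["p"],q["centre"],atz(c,*q["centre"],.122 if t!="stand" else 0)[:2])
E
```

```text
[ 388    0   26  125 2883]
z [0.128  0.13   0.1313]
((514.4995727539062, 247.5727996826172), (12.925512313842773, 64.61088562011719), 15.120372772216797)
ang 105.41156461396695
ctr [0.5145 0.2476] tool dx dy 97.92562441432895 43.254685535153655 turn -0.21773369122031205
wrench_bar 0.58 [569.3, 105.0] [0.6208 0.2511]
wrench_bar 0.56 [398.5, 50.5] [0.5126 0.2556]
wrench_bar 0.37 [389.3, 343.1] [0.5631 0.0671]
```

Emit:
{"op": "step_arm", "data": {"series": "35 14.3 0 0;35 14.3 0 0;35 14.3 0 -0.22;0 0 30 0;0 0 40 0;0 0 30 0;0 0 20 0;0 0 8 0;0 0 0 0;0 0 0 0"}}

```text
t: 5.2
tcp_pos: [0.5138, 0.2554, 0.1042]
tcp_rot: [3.14, 0.0, 1.835]
force: [-0.6, 0.1, 0.1]
opening: 1.002
grip_force: 0.0
```

Emit:
{"op": "step_arm", "data": {"series": "0 0 0 0;0 0 0 0;0 0 0 0;0 0 0 0;0 0 0 0;0 0 0 0;0 0 0 0;0 0 0 0", "claw": 255}}

```text
t: 6.0
tcp_pos: [0.5129, 0.2554, 0.1037]
tcp_rot: [-3.141, -0.0, 1.836]
force: [-1.8, -1.0, 5.2]
opening: 0.151
grip_force: 59.4
```

```bash
python3 - <<'E'
from h import *
s=get_state();print(s["t"],s["tcp_pos"],s["tcp_rot"],s["force"],s["wrist_torque"],s["joint_pos"][5])
p,d=capture("wrist");cv2.imwrite("pics/w3.png",p)
E
```

```text
6.0 [0.51286689 0.25544151 0.10369271] [-3.14146313e+00 -5.00816685e-06  1.83638287e+00] [-1.82362025 -1.01361045  5.2343801 ] [-0.09847403  0.36755795 -0.03593474] 0.0015414394955322688
```

View pics/w3.png

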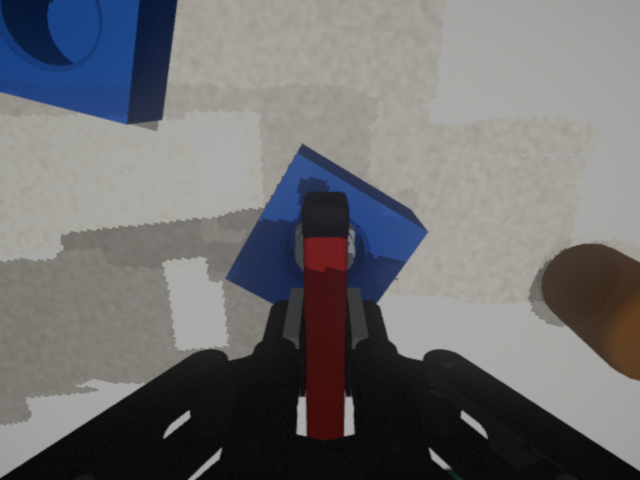

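Gripped; the image shows the bar's far end at (325,192). I compute the wrench offset along the bar from it.

```bash
python3 - <<'E'
from h import *
s=get_state();c=cam("wrist",s);yaw=s["tcp_rot"][2];X=np.array([np.cos(yaw),np.sin(yaw)]);Y=np.array([np.sin(yaw),-np.cos(yaw)])
for uv,z in(((325,192),.131),((325,237),.131),((347,237),.131),((304,237),.131),((325,440),.131)):
    q=atz(c,*uv,z)[:2]-s["tcp_pos"][:2];print(uv,q@X*1000,q@Y*1000)
p=cv2.imread("pics/w3.png");print([tuple(p[r,325]) for r in range(186,200,2)],[tuple(p[r,325]) for r in range(230,246,3)])
E
```

```text
(325, 192) 54.10986832737641 0.7593227496807271
(325, 237) 40.24806245839212 0.7647464047002712
(347, 237) 40.24578219483355 7.403361713003355
(304, 237) 40.25023854105197 -5.57056321499382
(325, 440) -37.52987458355755 0.7951782764664729
[(np.uint8(80), np.uint8(48), np.uint8(35)), (np.uint8(81), np.uint8(49), np.uint8(36)), (np.uint8(79), np.uint8(48), np.uint8(37)), (np.uint8(42), np.uint8(33), np.uint8(32)), (np.uint8(37), np.uint8(31), np.uint8(31)), (np.uint8(38), np.uint8(32), np.uint8(33)), (np.uint8(34), np.uint8(28), np.uint8(29))] [(np.uint8(30), np.uint8(25), np.uint8(25)), (np.uint8(34), np.uint8(26), np.uint8(29)), (np.uint8(32), np.uint8(27), np.uint8(42)), (np.uint8(33), np.uint8(29), np.uint8(112)), (np.uint8(31), np.uint8(28), np.uint8(111)), (np.uint8(30), np.uint8(27), np.uint8(111))]
```

Emit:
{"op": "step_arm", "data": {"series": "0 0 -15 0;0 0 -30 0;0 0 -40 0;0 0 -40 0;0 0 -15 0;0 0 0 0;0 0 0 0"}}

```text
t: 6.75
tcp_pos: [0.5119, 0.2551, 0.2418]
tcp_rot: [-3.139, 0.0, 1.836]
force: [0.3, -1.2, -4.0]
opening: 0.157
grip_force: 59.2
```

Emit:
{"op": "step_arm", "data": {"series": "-46 14 0 0;-46 14 0 0;-46 14 0 0;-46 14 0 0;-45 14 0 0;0 0 0 0;0 0 0 0"}}

```text
t: 7.45
tcp_pos: [0.6394, 0.0516, 0.2398]
tcp_rot: [-3.136, -0.003, 1.833]
force: [-0.9, 0.9, -4.9]
opening: 0.152
grip_force: 59.2
```

Emit:
{"op": "step_arm", "data": {"series": "0 0 0 -1;0 0 0 -1;0 0 0 -1;0 0 0 -1;0 0 0 -1;0 0 0 -1;0 0 0 -1;0 0 0 -1;0 0 0 -1;0 0 0 -0.55;0 0 0 0;0 0 0 0"}}

```text
t: 8.65
tcp_pos: [0.6393, 0.0542, 0.2421]
tcp_rot: [3.141, -0.003, -3.114]
force: [0.7, 0.6, -3.4]
opening: 0.152
grip_force: 59.2
```

```bash
cat > go.py <<'E'
# usage: go.py x y yawdeg -> remaining tool-frame shift
import sys
from h import *
s=get_state();x,y,a=map(float,sys.argv[1:4]);yaw=s["tcp_rot"][2];d=np.array([x,y])-s["tcp_pos"][:2]
t=(np.degrees(yaw)-a+180)%360-180
print("t",s["t"],"pos",np.round(s["tcp_pos"],4),"yaw",round(np.degrees(yaw),1),"q6",round(np.degrees(s["joint_pos"][5]),1),"F",np.round(s["force"],1),"T",np.round(s["wrist_torque"],2))
print("dx %.1f dy %.1f turn %.2f"%(1000*(d@[np.cos(yaw),np.sin(yaw)]),1000*(d@[np.sin(yaw),-np.cos(yaw)]),t/8))
E
python3 go.py .6395 .0524 181.6
```

```text
t 8.65 pos [0.6393 0.0542 0.2421] yaw -178.4 q6 -96.7 F [ 0.7  0.6 -3.4] T [ 0.05  0.01 -0.02]
dx -0.1 dy -1.8 turn 0.00
```

Emit:
{"op": "step_arm", "data": {"series": "0 -1.5 8 0;0 0 10 0;0 0 4 0;0 0 2 0;0 0 0 0;0 0 0 0"}}

```text
t: 9.25
tcp_pos: [0.6409, 0.0513, 0.2194]
tcp_rot: [-3.142, 0.0, -3.114]
force: [0.7, -0.6, -4.0]
opening: 0.151
grip_force: 59.2
```

```bash
python3 go.py .6395 .0524 181.6; python3 - <<'E'
from h import *
p,d=capture("side");q=cv2.resize(p[120:300,250:430],(640,640)[:2],interpolation=2)
p2,d=capture("scene");q2=cv2.resize(p2[160:320,240:400],(600,600),interpolation=2)
cv2.imwrite("pics/n1.png",np.hstack([cv2.resize(q,(400,400)),cv2.resize(q2,(400,400))]))
E
```

```text
t 9.25 pos [0.6409 0.0513 0.2194] yaw -178.4 q6 -97.0 F [ 0.7 -0.6 -4. ] T [0.05 0.03 0.03]
dx 1.4 dy 1.2 turn 0.00
```

View pics/n1.png

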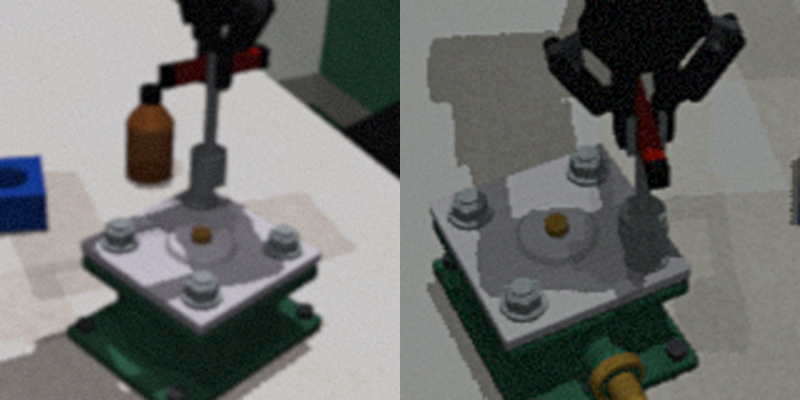

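The socket hangs straight over nut a in both views. Lowering gently.

Emit:
{"op": "step_arm", "data": {"series": "0.7 0.5 2 0;0 0 2 0;0 0 2 0;0 0 0 0;0 0 0 0"}}

```text
t: 9.85
tcp_pos: [0.64, 0.0518, 0.2133]
tcp_rot: [3.142, -0.0, -3.113]
force: [-0.1, -0.8, -3.9]
opening: 0.148
grip_force: 59.3
```

Emit:
{"op": "step_arm", "data": {"series": "0 0 2 0;0 0 2 0;0 0 0 0;0 0 0 0"}}

```text
t: 10.25
tcp_pos: [0.6408, 0.0518, 0.2119]
tcp_rot: [-3.141, 0.003, -3.113]
force: [-1.6, -0.4, 7.2]
opening: 0.152
grip_force: 60.8
```

Emit:
{"op": "step_arm", "data": {"series": "0 0 0 0.4;0 0 0 0.4;0 0 0 0.4;0 0 0 0"}}

```text
t: 10.65
tcp_pos: [0.6395, 0.0526, 0.2104]
tcp_rot: [3.14, -0.001, 3.002]
force: [-2.8, 2.3, 3.7]
opening: 0.15
grip_force: 60.3
```

Emit:
{"op": "step_arm", "data": {"series": "0 0 2 0;0 0 2 0;0 0 0 0"}}

```text
t: 10.95
tcp_pos: [0.6415, 0.0519, 0.2094]
tcp_rot: [3.141, 0.005, 3.004]
force: [-3.4, 0.4, 16.1]
opening: 0.156
grip_force: 62.2
```

```bash
python3 go.py .6395 .0524 172
```

```text
t 10.95 pos [0.6415 0.0519 0.2094] yaw 172.1 q6 -87.4 F [-3.4  0.4 16.1] T [0.43 1.05 0.05]
dx 2.1 dy 0.3 turn 0.01
```

Emit:
{"op": "step_arm", "data": {"series": "1 0 0 0;0 0 0 0.4;0 0 0 0.4;0 0 0 0"}}

```text
t: 11.35
tcp_pos: [0.6407, 0.0518, 0.2094]
tcp_rot: [3.141, 0.006, 2.891]
force: [-3.0, 1.0, 14.4]
opening: 0.154
grip_force: 62.1
```

```bash
python3 go.py .6395 .0524 172
```

```text
t 11.35 pos [0.6407 0.0518 0.2094] yaw 165.7 q6 -81.0 F [-3.   1.  14.4] T [0.41 0.9  0.08]
dx 1.3 dy 0.3 turn -0.79
```

Emit:
{"op": "step_arm", "data": {"series": "0.7 0 -1.5 0;0 0 0 -0.6;0 0 0 -0.6;0 0 0 -0.5;0 0 0 0"}}

```text
t: 11.85
tcp_pos: [0.639, 0.0528, 0.2067]
tcp_rot: [3.14, 0.002, 3.129]
force: [0.5, 2.1, -2.9]
opening: 0.154
grip_force: 59.7
```

Emit:
{"op": "step_arm", "data": {"series": "0 0 0 -0.5;0 0 0 0;0 0 0 -0.5;0 0 0 0"}}

```text
t: 12.25
tcp_pos: [0.6389, 0.0528, 0.2066]
tcp_rot: [3.14, 0.002, -3.018]
force: [0.9, 4.1, -3.2]
opening: 0.153
grip_force: 59.6
```

Emit:
{"op": "step_arm", "data": {"series": "0 0 0 -0.5;0 0 0 0;0 0 0 -0.5;0 0 0 0"}}

```text
t: 12.65
tcp_pos: [0.6387, 0.0527, 0.2067]
tcp_rot: [3.141, 0.001, -2.879]
force: [2.3, 4.0, -3.3]
opening: 0.151
grip_force: 59.6
```

```bash
python3 go.py .6395 .0524 181.6
```

```text
t 12.65 pos [0.6387 0.0527 0.2067] yaw -164.9 q6 -110.4 F [ 2.3  4.  -3.3] T [ 1.16 -0.61 -0.  ]
dx -0.7 dy -0.5 turn 1.68
```

It dropped onto the hex. Seating it fully.

Emit:
{"op": "step_arm", "data": {"series": "0 0 2 0;0 0 2 0;0 0 2 0;0 0 0 0;0 0 0 0"}}

```text
t: 13.15
tcp_pos: [0.6387, 0.0526, 0.2013]
tcp_rot: [3.141, 0.002, -2.878]
force: [1.6, 4.9, -1.0]
opening: 0.154
grip_force: 60.2
```

```bash
python3 go.py .6395 .0524 181.6
```

```text
t 13.15 pos [0.6387 0.0526 0.2013] yaw -164.9 q6 -110.4 F [ 1.6  4.9 -1. ] T [ 1.28 -0.47 -0.08]
dx -0.7 dy -0.3 turn 1.69
```

Emit:
{"op": "step_arm", "data": {"series": "0 0.7 0.8 0;0 0 0.7 0;0 0 0 1;0 0 0 1;0 0 0 1;0 0 0 1;0 0 0 1;0 0 0 0"}}

```text
t: 13.95
tcp_pos: [0.6383, 0.0525, 0.1988]
tcp_rot: [-3.141, 0.001, 2.709]
force: [2.9, 3.2, -3.1]
opening: 0.152
grip_force: 59.8
```

```bash
python3 go.py .6395 .0524 -8.5
```

```text
t 13.95 pos [0.6383 0.0525 0.1988] yaw 155.2 q6 -70.5 F [ 2.9  3.2 -3.1] T [ 0.97 -0.64 -0.01]
dx -1.1 dy 0.4 turn 20.46
```

Emit:
{"op": "step_arm", "data": {"series": "-0.4 0.8 0 1;0 0 0 1;0 0 0 1;0 0 0 1;0 0 0 1;0 0 0 1;0 0 0 1;0 0 0 1;0 0 0 1;0 0 0 1;0 0 0 0"}}

```text
t: 15.05
tcp_pos: [0.6378, 0.0529, 0.1985]
tcp_rot: [-3.139, 0.002, 1.316]
force: [0.6, 2.9, -4.8]
opening: 0.151
grip_force: 59.5
```

Emit:
{"op": "step_arm", "data": {"series": "0 0 0.3 1;0 0 0 1;0 0 0 1;0 0 0 1;0 0 0 1;0 0 0 1;0 0 0 1;0 0 0 1;0 0 0 1;0 0 0 1;0 0 0 0.4;0 0 0 0"}}

```text
t: 16.25
tcp_pos: [0.6376, 0.0538, 0.1982]
tcp_rot: [-3.141, 0.003, -0.135]
force: [1.3, 3.9, -4.8]
opening: 0.153
grip_force: 59.3
```

```bash
python3 go.py .6395 .0524 -8.5
```

```text
t 16.25 pos [0.6376 0.0538 0.1982] yaw -7.7 q6 92.5 F [ 1.3  3.9 -4.8] T [ 1.14 -0.16  0.03]
dx 2.0 dy 1.1 turn 0.10
```

Nut a is done. I lift off, cross to nut c and unwind.

Emit:
{"op": "step_arm", "data": {"series": "0 0 0 -0.5;0 0 -6 0;0 0 -12 0;0 0 -12 0;-15 44 0 0;-15 44 0 0;-15 44 0 0;0 0 0 -1;0 0 0 -1;0 0 0 -1;0 0 0 -1;0 0 0 -1"}}

```text
t: 17.45
tcp_pos: [0.5848, -0.0768, 0.2308]
tcp_rot: [3.138, 0.001, 0.635]
force: [0.5, -0.2, -3.3]
opening: 0.153
grip_force: 59.8
```

Emit:
{"op": "step_arm", "data": {"series": "0 0 0 -1;0 0 0 -1;0 0 0 -1;0 0 0 -1;0 0 0 -1;0 0 0 -1;0 0 0 -1;0 0 0 -1;0 0 0 -1;0 0 0 -1;0 0 0 -1;0 0 0 -1"}}

```text
t: 18.65
tcp_pos: [0.5848, -0.0767, 0.2308]
tcp_rot: [-3.14, 0.003, 2.31]
force: [0.2, 1.1, -3.6]
opening: 0.154
grip_force: 59.8
```

Emit:
{"op": "step_arm", "data": {"series": "0 0 0 -1;0 0 0 -1;0 0 0 -1;0 0 0 -1;0 0 0 -1;0 0 0 0;0 0 0 0"}}

```text
t: 19.35
tcp_pos: [0.5849, -0.076, 0.2301]
tcp_rot: [-3.14, 0.001, 3.0]
force: [0.7, 0.6, -4.6]
opening: 0.153
grip_force: 59.8
```

```bash
python3 go.py .5735 -.071 171; python3 - <<'E'
from h import *
p,d=capture("side");q=p[160:300,260:420]
p2,d=capture("scene");q2=p2[160:320,220:380]
cv2.imwrite("pics/n2.png",np.hstack([cv2.resize(q,(400,400),interpolation=2),cv2.resize(q2,(400,400),interpolation=2)]))
E
```

```text
t 19.35 pos [ 0.5849 -0.076   0.2301] yaw 171.9 q6 -100.0 F [ 0.7  0.6 -4.6] T [0.   0.02 0.03]
dx 12.0 dy 3.4 turn 0.11
```

Emit:
{"op": "step_arm", "data": {"series": "12 3.4 0 0;0 0 6 0;0 0 5 0;0 0 0 0;0 0 0 0"}}

```text
t: 19.95
tcp_pos: [0.5737, -0.0703, 0.2177]
tcp_rot: [-3.142, -0.0, 3.002]
force: [-0.1, 0.0, -4.3]
opening: 0.156
grip_force: 59.8
```

```bash
python3 go.py .5735 -.071 171; sleep 0; python3 - <<'E'
from h import *
a=[]
p,d=capture("side");q=p[160:300,260:420]
a.append(get_state()["tcp_pos"])
p2,d=capture("scene");q2=p2[160:320,220:380]
a.append(get_state()["tcp_pos"]);print(np.round(a,4))
cv2.imwrite("pics/n3.png",np.hstack([cv2.resize(q,(400,400),interpolation=2),cv2.resize(q2,(400,400),interpolation=2)]))
E
```

```text
t 19.95 pos [ 0.5737 -0.0703  0.2177] yaw 172.0 q6 -100.1 F [-0.1  0.  -4.3] T [-0.    0.02  0.08]
dx 0.1 dy -0.7 turn 0.13
[[ 0.5738 -0.0703  0.2178]
 [ 0.5738 -0.0704  0.218 ]]
```

View pics/n3.png

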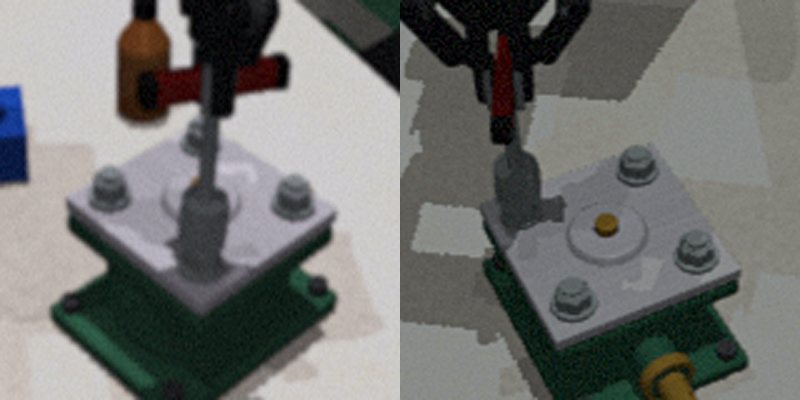

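The socket stands over nut c. Feel it on while turning slowly clockwise.

Emit:
{"op": "step_arm", "data": {"series": "0 0 2 0;0 0 2 0;0 0 2 0;0 0 2 0;0 0 2 0;0 0 0 0"}}

```text
t: 20.65
tcp_pos: [0.5739, -0.0703, 0.2099]
tcp_rot: [-3.141, 0.002, 3.002]
force: [-2.1, 0.6, 5.3]
opening: 0.154
grip_force: 61.3
```

Emit:
{"op": "step_arm", "data": {"series": "0 0 0 0.3;0 0 0 0.3;0 0 0 0.3;0 0 0 0.2;0 0 0 0"}}

```text
t: 21.15
tcp_pos: [0.5735, -0.0705, 0.208]
tcp_rot: [-3.141, 0.001, 2.849]
force: [0.2, -1.6, -4.1]
opening: 0.154
grip_force: 59.9
```

```bash
python3 go.py .5735 -.071 171
```

```text
t 21.15 pos [ 0.5735 -0.0705  0.208 ] yaw 163.2 q6 -91.3 F [ 0.2 -1.6 -4.1] T [-0.29 -0.05 -0.03]
dx -0.1 dy -0.5 turn -0.97
```

Dropped on. Seat it fully, then tighten.

Emit:
{"op": "step_arm", "data": {"series": "0 0 2 0;0 0 2 0;0 0 2 0;0 0 2 0;0 0 1 0;0 0 0 0"}}

```text
t: 21.75
tcp_pos: [0.5734, -0.0703, 0.1989]
tcp_rot: [-3.141, 0.0, 2.849]
force: [0.7, -2.6, -5.4]
opening: 0.152
grip_force: 59.8
```

```bash
python3 go.py .5735 -.071 -24
```

```text
t 21.75 pos [ 0.5734 -0.0703  0.1989] yaw 163.2 q6 -91.3 F [ 0.7 -2.6 -5.4] T [-0.47 -0.16 -0.05]
dx -0.3 dy -0.6 turn -21.60
```

Emit:
{"op": "step_arm", "data": {"series": "0 -0.5 0 1;0 0 0 1;0 0 0 1;0 0 0 1;0 0 0 1;0 0 0 1;0 0 0 1;0 0 0 1;0 0 0 1;0 0 0 1;0 0 0 1;0 0 0 1"}}

```text
t: 22.95
tcp_pos: [0.5724, -0.0707, 0.1986]
tcp_rot: [-3.14, 0.001, 1.168]
force: [-0.9, -2.2, -5.1]
opening: 0.151
grip_force: 59.7
```

Emit:
{"op": "step_arm", "data": {"series": "0 0 0.3 1;0 0 0 1;0 0 0 1;0 0 0 1;0 0 0 1;0 0 0 1;0 0 0 1;0 0 0 1;0 0 0 1;0 0 0 1;0 0 0 1;0 0 0 0.4"}}

```text
t: 24.15
tcp_pos: [0.5723, -0.0699, 0.1982]
tcp_rot: [-3.141, 0.003, -0.422]
force: [-0.2, -1.2, -4.0]
opening: 0.151
grip_force: 59.8
```

```bash
python3 go.py .5735 -.071 -24
```

```text
t 24.15 pos [ 0.5723 -0.0699  0.1982] yaw -24.2 q6 96.1 F [-0.2 -1.2 -4. ] T [-0.11  0.08  0.12]
dx 1.5 dy 0.5 turn -0.02
```

Nut c is done. Refined centre from a and c: (0.6052, -0.0083), giving b ≈ (0.6675, -0.0411) and d ≈ (0.5430, 0.0246). On to b.

Emit:
{"op": "step_arm", "data": {"series": "0 0 0 -0.5;0 0 -6 0;0 0 -12 0;0 0 -12 0;26.4 -20 0 0;26.4 -20 0 0;26.4 -20 0 0;0 0 0 -1;0 0 0 -1;0 0 0 -1;0 0 0 -1;0 0 0 -1"}}

```text
t: 25.35
tcp_pos: [0.6683, -0.041, 0.23]
tcp_rot: [3.141, -0.001, 0.355]
force: [-0.2, -0.1, -3.8]
opening: 0.154
grip_force: 59.9
```

Emit:
{"op": "step_arm", "data": {"series": "0 0 0 -1;0 0 0 -1;0 0 0 -1;0 0 0 -1;0 0 0 -1;0 0 0 -1;0 0 0 -1;0 0 0 -1;0 0 0 -1;0 0 0 -1;0 0 0 -1;0 0 0 -1"}}

```text
t: 26.55
tcp_pos: [0.6683, -0.0411, 0.2301]
tcp_rot: [3.141, 0.0, 2.03]
force: [0.3, -0.2, -4.0]
opening: 0.153
grip_force: 59.9
```

Emit:
{"op": "step_arm", "data": {"series": "0 0 0 -1;0 0 0 -1;0 0 0 -1;0 0 0 -1;0 0 0 -1;0 0 0 -1;0 0 0 -1;0 0 0 -1;0 0 0 -0.9;0 0 0 0;0 0 0 0"}}

```text
t: 27.65
tcp_pos: [0.6683, -0.0412, 0.2296]
tcp_rot: [-3.142, 0.001, -3.019]
force: [-0.6, 0.2, -4.9]
opening: 0.155
grip_force: 59.9
```

```bash
python3 go.py .6675 -.0411 187
```

```text
t 27.65 pos [ 0.6683 -0.0412  0.2296] yaw -173.0 q6 -110.1 F [-0.6  0.2 -4.9] T [-0.02 -0.    0.03]
dx 0.8 dy 0.2 turn 0.01
```

Emit:
{"op": "step_arm", "data": {"series": "0.8 0.2 6 0;0 0 6 0;0 0 3 0;0 0 2 0;0 0 2 0;0 0 2 0;0 0 1 0;0 0 0 0"}}

```text
t: 28.45
tcp_pos: [0.6684, -0.0414, 0.2098]
tcp_rot: [-3.14, 0.004, -3.016]
force: [-1.3, -0.3, 7.1]
opening: 0.153
grip_force: 61.7
```

Emit:
{"op": "step_arm", "data": {"series": "0 0 0 0.3;0 0 0 0.3;0 0 0 0.3;0 0 0 0"}}

```text
t: 28.85
tcp_pos: [0.6681, -0.0413, 0.207]
tcp_rot: [-3.141, 0.002, -3.141]
force: [2.6, 0.3, -2.9]
opening: 0.153
grip_force: 60.0
```

```bash
python3 go.py .6675 -.0411 187
```

```text
t 28.85 pos [ 0.6681 -0.0413  0.207 ] yaw -180.0 q6 -103.1 F [ 2.6  0.3 -2.9] T [-0.04 -0.41 -0.04]
dx 0.6 dy 0.2 turn -0.87
```

Dropped onto b; seat and tighten.

Emit:
{"op": "step_arm", "data": {"series": "0 0 2 0;0 0 2 0;0 0 2 0;0 0 2 0;0 0 0.5 0;0 0 0 0"}}

```text
t: 29.45
tcp_pos: [0.6679, -0.0413, 0.1987]
tcp_rot: [-3.141, 0.001, -3.141]
force: [3.6, -0.9, -1.5]
opening: 0.155
grip_force: 60.3
```

Emit:
{"op": "step_arm", "data": {"series": "-0.4 0 0 1;0 0 0 1;0 0 0 1;0 0 0 1;0 0 0 1;0 0 0 1;0 0 0 1;0 0 0 1;0 0 0 1;0 0 0 1;0 0 0 1;0 0 0 1"}}

```text
t: 30.65
tcp_pos: [0.6674, -0.0415, 0.1982]
tcp_rot: [-3.141, 0.001, 1.461]
force: [2.5, -1.1, -2.1]
opening: 0.154
grip_force: 60.3
```

Emit:
{"op": "step_arm", "data": {"series": "0 0 0.3 1;0 0 0 1;0 0 0 1;0 0 0 1;0 0 0 1;0 0 0 1;0 0 0 1;0 0 0 1;0 0 0 1;0 0 0 1;0 0 0 1;0 0 0 0.5"}}

```text
t: 31.85
tcp_pos: [0.6671, -0.0407, 0.1978]
tcp_rot: [-3.141, 0.002, -0.143]
force: [1.4, 0.3, -1.9]
opening: 0.153
grip_force: 60.3
```

```bash
python3 go.py .543 .0246 203
```

```text
t 31.85 pos [ 0.6671 -0.0407  0.1978] yaw -8.2 q6 85.1 F [ 1.4  0.3 -1.9] T [ 0.2  -0.34  0.08]
dx -132.1 dy -46.9 turn 18.60
```

Emit:
{"op": "step_arm", "data": {"series": "0 0 0 -0.5;0 0 -6 0;0 0 -12 0;0 0 -13 0;-32 -14 0 0;-32 -14 0 0;-32 -14 0 0;-32 -14 0 0;0 0 0 -1;0 0 0 -1;0 0 0 -1;0 0 0 -1"}}

```text
t: 33.05
tcp_pos: [0.5434, 0.0235, 0.2303]
tcp_rot: [3.141, 0.0, 0.494]
force: [0.9, 0.6, -3.8]
opening: 0.152
grip_force: 59.9
```

Emit:
{"op": "step_arm", "data": {"series": "0 0 0 -1;0 0 0 -1;0 0 0 -1;0 0 0 -1;0 0 0 -1;0 0 0 -1;0 0 0 -1;0 0 0 -1;0 0 0 -1;0 0 0 -1;0 0 0 -1;0 0 0 -1"}}

```text
t: 34.25
tcp_pos: [0.5434, 0.0234, 0.2301]
tcp_rot: [-3.141, 0.0, 2.17]
force: [-0.4, -0.8, -3.8]
opening: 0.151
grip_force: 59.9
```

Emit:
{"op": "step_arm", "data": {"series": "0 0 0 -1;0 0 0 -1;0 0 0 -0.4;0 0 0 0;0 0 0 0"}}

```text
t: 34.75
tcp_pos: [0.5437, 0.0235, 0.2297]
tcp_rot: [-3.141, 0.0, 2.498]
force: [0.4, 0.3, -3.7]
opening: 0.152
grip_force: 59.9
```

```bash
python3 go.py .543 .0246 143
```

```text
t 34.75 pos [0.5437 0.0235 0.2297] yaw 143.1 q6 -62.4 F [ 0.4  0.3 -3.7] T [-0.01 -0.04  0.01]
dx 1.3 dy 0.5 turn 0.02
```

Emit:
{"op": "step_arm", "data": {"series": "1.3 0.5 6 0;0 0 6 0;0 0 3 0;0 0 2 0;0 0 2 0;0 0 2 0;0 0 1 0;0 0 0 0"}}

```text
t: 35.55
tcp_pos: [0.5437, 0.0243, 0.2077]
tcp_rot: [3.141, 0.002, 2.5]
force: [-0.2, -1.0, -1.0]
opening: 0.15
grip_force: 60.5
```

Emit:
{"op": "step_arm", "data": {"series": "0 0 0 0.3;0 0 0 0.3;0 0 0 0.3;0 0 0 0"}}

```text
t: 35.95
tcp_pos: [0.5434, 0.0246, 0.2066]
tcp_rot: [3.142, 0.0, 2.374]
force: [-0.6, -1.1, -4.5]
opening: 0.155
grip_force: 60.0
```

```bash
python3 go.py .543 .0246 143
```

```text
t 35.95 pos [0.5434 0.0246 0.2066] yaw 136.0 q6 -55.2 F [-0.6 -1.1 -4.5] T [-0.17 -0.08 -0.  ]
dx 0.3 dy -0.3 turn -0.87
```

Dropped onto d; seat and tighten.

Emit:
{"op": "step_arm", "data": {"series": "0 0 2 0;0 0 2 0;0 0 2 0;0 0 2 0;0 0 0.4 0;0 0 0 0"}}

```text
t: 36.55
tcp_pos: [0.5433, 0.0247, 0.1987]
tcp_rot: [3.142, 0.0, 2.374]
force: [0.3, -1.7, -2.1]
opening: 0.151
grip_force: 60.2
```

Emit:
{"op": "step_arm", "data": {"series": "0 -0.2 0 1;0 0 0 1;0 0 0 1;0 0 0 1;0 0 0 1;0 0 0 1;0 0 0 1;0 0 0 1;0 0 0 1;0 0 0 1;0 0 0 1;0 0 0 1"}}

```text
t: 37.75
tcp_pos: [0.5423, 0.0247, 0.1982]
tcp_rot: [-3.14, 0.001, 0.693]
force: [0.1, -0.7, -3.1]
opening: 0.154
grip_force: 60.1
```

Emit:
{"op": "step_arm", "data": {"series": "0 0 0.3 1;0 0 0 1;0 0 0 1;0 0 0 1;0 0 0 1;0 0 0 1;0 0 0 1;0 0 0 1;0 0 0 1;0 0 0 1;0 0 0 1;0 0 0 0.2"}}

```text
t: 38.95
tcp_pos: [0.5427, 0.0254, 0.1979]
tcp_rot: [-3.141, 0.002, -0.867]
force: [0.5, 0.9, -4.4]
opening: 0.152
grip_force: 59.9
```

```bash
python3 go.py .512 .2548 105.3
```

```text
t 38.95 pos [0.5427 0.0254 0.1979] yaw -49.7 q6 130.4 F [ 0.5  0.9 -4.4] T [ 0.27 -0.04  0.08]
dx -194.7 dy -125.1 turn -19.37
```

All four are turned. Before leaving, I lift, go back to the earlier viewing pose and check the hex orientations.

Emit:
{"op": "step_arm", "data": {"series": "0 0 0 -0.5;0 0 -6 0;0 0 -14 0;0 0 -14 0;0 0 0 -1;0 0 0 -1;0 0 0 -1;0 0 0 -1;0 0 0 -1;0 0 0 -1;0 0 0 -1;0 0 0 -0.7"}}

```text
t: 40.15
tcp_pos: [0.5427, 0.0246, 0.2325]
tcp_rot: [-3.141, 0.001, 0.284]
force: [-0.8, 1.0, -5.0]
opening: 0.158
grip_force: 59.9
```

Emit:
{"op": "step_arm", "data": {"series": "20 30 0 0;20 31 0 0;0 0 0 0;0 0 0 0"}}

```text
t: 40.55
tcp_pos: [0.5983, -0.0236, 0.232]
tcp_rot: [-3.141, 0.001, 0.278]
force: [0.1, 0.7, -4.5]
opening: 0.151
grip_force: 59.9
```

```bash
python3 go.py .512 .2548 105.3; python3 - <<'E'
from h import *
s=get_state();p,d=capture("wrist");m,T=c=cam("wrist",s)
def px(P):
    q=T[:3,:3].T@(np.array(P)-T[:3,3]);return np.array([m["cx"]+m["fx"]*q[0]/-q[2],m["cy"]-m["fy"]*q[1]/-q[2]])
o=[]
for x,y in((.638,.054),(.6673,-.041),(.5724,-.0703),(.543,.025)):
    u,v=px((x,y,.122)).round().astype(int);print(u,v);o.append(cv2.resize(p[max(v-26,0):v+26,max(u-26,0):u+26],(200,200),interpolation=2))
o=[cv2.convertScaleAbs(i,alpha=1.4) for i in o]
cv2.imwrite("pics/after.png",np.vstack([np.hstack(o),cv2.imread("pics/nuts.png")]))
E
```

```text
t 40.55 pos [ 0.5983 -0.0236  0.232 ] yaw 15.9 q6 61.1 F [ 0.1  0.7 -4.5] T [0.03 0.04 0.01]
dx -6.5 dy -291.4 turn -11.17
222 135
384 131
381 279
236 282
```

View pics/after.png

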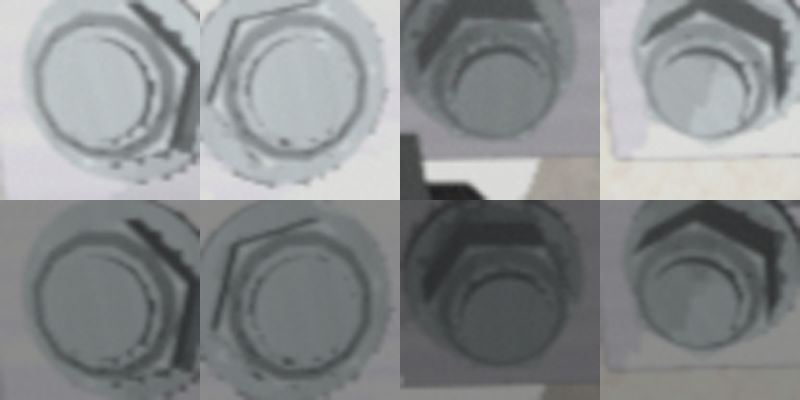

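The hexes (top: now, bottom: before) point the same way to within a few degrees clockwise, so each nut has had about 180°. Now back to the stand.

Emit:
{"op": "step_arm", "data": {"series": "-1.1 -48.5 0 0;-1.1 -48.5 0 0;-1.1 -48.5 0 0;-1.1 -48.5 0 0;-1.1 -48.5 0 0;-1 -48.5 0 0;0 0 0 0;0 0 0 0"}}

```text
t: 41.4
tcp_pos: [0.5097, 0.2564, 0.2323]
tcp_rot: [3.141, 0.001, 0.284]
force: [0.8, 0.3, -4.4]
opening: 0.152
grip_force: 60.3
```

```bash
python3 go.py .5128 .255 15.9
```

```text
t 41.4 pos [0.5097 0.2564 0.2323] yaw 16.3 q6 89.2 F [ 0.8  0.3 -4.4] T [-0.06 -0.05  0.07]
dx 2.6 dy 2.2 turn 0.05
```

Emit:
{"op": "step_arm", "data": {"series": "2.6 2.2 25 0;0 0 30 0;0 0 25 0;0 0 10 0;0 0 0 0;0 0 5 0;0 0 5 0;0 0 0 0"}}

```text
t: 42.2
tcp_pos: [0.5167, 0.2539, 0.137]
tcp_rot: [3.141, -0.006, 0.28]
force: [-4.3, -0.3, 15.2]
opening: 0.149
grip_force: 63.1
```

```bash
python3 go.py .5128 .255 15.9
```

```text
t 42.2 pos [0.5167 0.2539 0.137 ] yaw 16.0 q6 89.1 F [-4.3 -0.3 15.2] T [-0.3   0.81 -0.05]
dx -3.5 dy -2.2 turn 0.01
```

On the rim chamfer, a little too far in +x: lift slightly, shift and lower.

Emit:
{"op": "step_arm", "data": {"series": "0 0 -6 0;-3.5 -1.2 0 0;0 0 0 0;0 0 0 0"}}

```text
t: 42.6
tcp_pos: [0.5108, 0.2536, 0.1379]
tcp_rot: [-3.142, 0.001, 0.28]
force: [-0.4, -1.4, -3.3]
opening: 0.153
grip_force: 60.4
```

```bash
python3 go.py .5128 .255 15.9
```

```text
t 42.6 pos [0.5108 0.2536 0.1379] yaw 16.0 q6 89.2 F [-0.4 -1.4 -3.3] T [ 0.01  0.01 -0.  ]
dx 2.3 dy -0.8 turn 0.02
```

Emit:
{"op": "step_arm", "data": {"series": "1.2 -0.5 3 0;0 0 4 0;0 0 4 0;0 0 4 0;0 0 0 0"}}

```text
t: 43.1
tcp_pos: [0.5116, 0.2543, 0.1222]
tcp_rot: [-3.142, 0.002, 0.28]
force: [0.0, 0.1, -3.8]
opening: 0.149
grip_force: 60.3
```

```bash
python3 go.py .5128 .255 15.9
```

```text
t 43.1 pos [0.5116 0.2543 0.1222] yaw 16.0 q6 89.2 F [ 0.   0.1 -3.8] T [-0.03  0.04 -0.01]
dx 1.4 dy -0.3 turn 0.01
```

In the hole and free. Lower to the floor, then release.

Emit:
{"op": "step_arm", "data": {"series": "0 0 6 0;0 0 6 0;0 0 4 0;0 0 2 0;0 0 1 0;0 0 0 0"}}

```text
t: 43.7
tcp_pos: [0.5123, 0.2545, 0.1042]
tcp_rot: [3.142, -0.0, 0.28]
force: [1.0, -0.6, -3.6]
opening: 0.154
grip_force: 60.4
```

Emit:
{"op": "step_arm", "data": {"series": "0 0 1 0;0 0 0.5 0;0 0 0 0"}}

```text
t: 44.0
tcp_pos: [0.5128, 0.2547, 0.1038]
tcp_rot: [3.142, -0.002, 0.28]
force: [-0.6, -0.3, 4.0]
opening: 0.158
grip_force: 61.4
```

Emit:
{"op": "step_arm", "data": {"series": "0 0 0 0;0 0 0 0;0 0 0 0;0 0 0 0;0 0 0 0;0 0 0 0", "claw": 0}}

```text
t: 44.6
tcp_pos: [0.5122, 0.2545, 0.1026]
tcp_rot: [-3.142, 0.0, 0.28]
force: [-1.2, 0.7, -0.4]
opening: 1.006
grip_force: 0.0
```

Emit:
{"op": "step_arm", "data": {"series": "0 0 -10 0;0 0 -30 0;0 0 -40 0;0 0 -40 0;0 0 0 0;0 0 0 0"}}

```text
t: 45.2
tcp_pos: [0.5127, 0.2547, 0.2244]
tcp_rot: [3.142, -0.003, 0.28]
force: [-0.7, 0.0, 0.3]
opening: 1.002
grip_force: 0.0
```

```bash
python3 - <<'E'
from h import *
p,d=capture("side");q=p[120:300,180:420]
p2,d=capture("scene");q2=p2[150:330,240:480]
cv2.imwrite("pics/end.png",np.hstack([cv2.resize(q,(400,300),interpolation=2),cv2.resize(q2,(400,300),interpolation=2)]))
E
```

```text
(no output)
```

View pics/end.png

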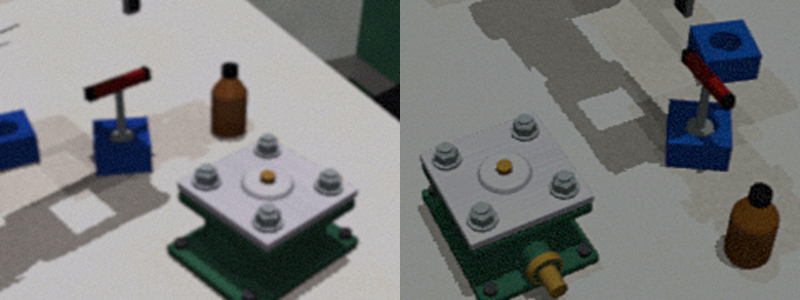

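The wrench stands upright in its stand, released, and the bottle is where it was; the tub and dish are outside this crop. Handing in.

```bash
python3 -c "
from station import hand_in;print(hand_in())"
```

```text
the job is handed in; nothing more can be done
None
```

I gave all four nuts about a half turn each in cross order (a, c, b, d), set the wrench back upright in its blue stand and handed the job in at about 45 s of the 72 s; the station returned no verdict.

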